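# Gauge the two adaptors and reject the undersize one

### The arm

A 6-joint arm with a two-finger parallel gripper is mounted at the origin on the work surface. World frame = base frame: x ahead of the robot, y to its left, z up, the work surface at z = 0. Lengths are in m, angles in rad, forces in N, time in s.
With the tool pointing down it reaches from about 0.375 to 0.925 m from the base axis. Payload 5.7 kg.
Tool frame: the origin (TCP) lies at the very end of the fingers, on their centre line; the grasp point (between the pads) lies 19 mm behind it; z points along the fingers, x is the direction in which the jaws open and shut, and the axes are right-handed (so a half turn about z gives the same grasp; the last joint's range is limited). The gripper opens to 88 mm and grips with 3 to 60 N. Pads are 20 mm wide; open, the fingers measure 115 mm over their backs; the gripper's body (75 mm by 178 mm) begins 61 mm behind the grasp point.
Start: joints at [-1.457, 0.359, 1.51, -0, 1.272, -0.115], TCP at [0.136, -0.584, 0.223] pointing down, gripper open.
Joint ranges: [-2.97, 2.97], [-1.01, 2.36], [0.21, 2.38], [-0.96, 4.11], [0.2, 2.71], [-2.98, 2.98]. Speed limits (rad/s): [2.39, 2.39, 3.14, 3.14, 3.14, 3.14].

### API

Orientations are given as a rotation vector (axis times angle).
In Python, from cell import arm gives the robot as it stands. The module is installed in compiled form; this text tells all that it offers.
- The arm moves only by the shell command python3 -m inch 'ROWS' [FORCE]. ROWS is JSON, a list of rows, each a list of 3 entries, a list of its own where there are three numbers: the finger opening in mm, from 0 to 87.8, then the shift along the tool's x, y, z in mm, then the turn, a rotation vector about the tool's x, y, z in rad. A call has 1 to 20 rows; each row shifts and turns the commanded pose from where the row before left it, along the tool's axes as they then stand; what a row does not reach is not made up. A row lasts 1/8 s, in which the tool goes at most 62.5 mm and 10.7 degrees, less where a joint would pass 70% of its speed; a pose out of reach is approached as far as the arm can. A call is refused whole if a number of a shift passes 62.5 or a number of a turn 0.188, either way. A call with a gripper value outside its range is refused whole. The fingers move at their own pace and stop on an object; FORCE is the grip in N (left out, the last holds). Time passes only in rows, so rows that do not move let the fingers close. It gives the time, the measured TCP pose, the force and the opening at its end, in the units of the state.
- arm.observe(): the state, without advancing time (a new reading comes with each control period).
- arm.capture(name): name is "scene" or "top"; returns a dict with "color" (420x560x3 uint8, blue, green, red), "range_z" (420x560 float32, m along the optical axis (not along the pixel's ray), 0 where there is no reading), "vertical_fov" (degrees; the focal length in pixels is half the picture's height over the tangent of half this angle, whatever the lens; pixels are square), "cx", "cy" (the principal point, pixels), "k1" (the pictures are not rectified: a ray, as slopes to the right and down, at radius r is drawn at 1 + k1 r^2 times it, then the intrinsics apply), "origin" and "orientation" of the camera in the world. Camera axes: x right, y down, z forward; pixel columns grow to the right and rows downward; lengths in m; the calibration is good to about 2 mm. A picture is of the moment at which its call begins.
- arm.finish_job(): hands the job in, once; it reports no verdict.
The state is a dict: "time": time; "joints": joint angles; "qd": joint speeds; "joint_torque": joint torques, N m; "eef_pos": TCP position; "eef_rot": TCP orientation; "ft_force": force on the tool from outside, world axes, zero at the start; "moment": the same for the moment, N m; "width": finger opening in m.
Only numpy, scipy, OpenCV 4.12 (cv2) and the standard library are available. Lean on these libraries where they do the work, as an engineer would, in place of code of your own. Each camera call takes 0.05 s, during which the arm holds its last target. There are 200 camera calls.

### The job

One of the two steel adaptors in the rack has a bush that was bored too small, deep inside where it cannot be told from outside. Find out which with the plug gauge, feeling gently and never forcing it; leave the gauge released and fully home in the adaptor that it passes, still in its nest, and stand the other adaptor upright in the grey reject tray. Do not disturb the other things on the bench.

Things in the scene. Friction and masses are not known exactly. Their poses are not given: they have to be found in the camera images.
- gauge_grip (a point): Steel plug gauge upright in the hole of a wooden stand, 107 mm long, 0.18 kg. Point: on its axis, half-way up its round handle (18 mm across, 56 mm tall); z axis up. Below the handle: a shoulder 30 mm across, 5 mm thick, its underside 33 mm below this point; then the plug, 18 mm across, 46 mm long, foot chamfered 1.25 mm, its tip 79 mm below this point.
- gauge_shoulder (a point): Centre of the underside of the gauge's shoulder. When the gauge is fully home in an adaptor the shoulder rests on the adaptor's top face and the plug's tip clears the bottom of the bore by 4 mm. 
- adaptor_1_mid (a point): One of two outwardly identical stainless adaptors: an upright cylinder 48 mm across, 54 mm tall, about 0.4 kg, in one of the rack's two nests, 6 mm sunk, with 2 mm play. Point: on its axis, 27 mm above its underside; z up. A 19.5 mm bore goes down from its top to 4 mm above the underside. Pressing the gauge into it with over 60 N, even for an instant, counts as forcing.
- adaptor_1_mouth (a point): Centre of the bore's mouth in adaptor 1's top face. Inside, 32 mm down, sits a bush with sideways play under 1 mm. A good bush is 20 mm wide: the gauge passes, perhaps after catching lightly on its edge. The bad one is 14.5 mm wide: the gauge stops dead with its shoulder 14 mm above the mouth. Which adaptor has which changes from start to start.
- adaptor_2_mid (a point): The other adaptor, the same in every outward respect, with the other bush; point on its axis, 27 mm above its underside; z up.
- adaptor_2_mouth (a point): Centre of the bore's mouth in adaptor 2's top face.
- rack: Fixed aluminium rack plate, 100 mm (its x) by 220 mm (its y) and 16 mm tall, with two round nests 6 mm deep, 65 mm either side of its centre along its y axis. Origin: centre of the underside; yaw varies.
- stand: Fixed wooden gauge stand, 90 by 90 mm and 55 mm tall, with a 21.5 mm hole in the middle of its top, 50 mm deep, in which the gauge stands with its shoulder on the top. Origin: centre of the underside.
- tray_in (a point): Centre of the inner floor of the grey plastic reject tray (fixed): 140 by 140 mm outside, 25 mm tall, walls and floor 4 mm, the inside 132 by 132 mm; x and y axes along its sides.
- can: Bystander, leave alone: green drinks can, 66 mm across, 122 tall. Origin: centre of the underside.
- flask: Bystander, leave alone: amber conical flask, 76 mm across the base, 110 tall. Origin: centre of the underside.
- tape_roll: Bystander, leave alone: roll of blue tape, 90 mm across, 24 tall, lying flat. Origin: centre of the underside.
- wrench: Bystander, leave alone: small steel spanner, 160 mm long, lying flat. Origin: centre of the underside.
- jar: Bystander, leave alone: small capped glass jar, 44 mm across, 50 tall. Origin: centre of the underside.
- gland: Bystander, leave alone: small brass plug, 26 mm across, 14 tall, standing on the middle of the rack between the two adaptors. Origin: centre of the underside.
Not all that is in view belongs to the job. Leave any red look-alike of the part that bears adaptor_1_mid alone.

How it is judged:
At the end, for the whole second after the job is handed in: The gauge stands released in one adaptor, its shoulder within 5 mm of that adaptor's mouth, the adaptor upright and within 12 mm of its start; the other stands upright (0.1 rad) on the reject tray's floor, within 45 mm of its centre along each side (((distance between gauge_shoulder and adaptor_1_mouth below 0.005 m and angle between each of gauge_shoulder, adaptor_1_mid, adaptor_2_mid's own z axis and vertical below 0.1 rad and distance of adaptor_1_mid from where it was at the start of the episode below 0.012 m and x of adaptor_2_mid in the frame of tray_in between -0.045 and 0.045 m and y of adaptor_2_mid in the frame of tray_in between -0.045 and 0.045 m and z of adaptor_2_mid in the frame of tray_in below 0.033 m) or (distance between gauge_shoulder and adaptor_2_mouth below 0.005 m and angle between each of gauge_shoulder, adaptor_2_mid, adaptor_1_mid's own z axis and vertical below 0.1 rad and distance of adaptor_2_mid from where it was at the start of the episode below 0.012 m and x of adaptor_1_mid in the frame of tray_in between -0.045 and 0.045 m and y of adaptor_1_mid in the frame of tray_in between -0.045 and 0.045 m and z of adaptor_1_mid in the frame of tray_in below 0.033 m))); the robot touches nothing.
It fails at once if with the gauge in it, adaptor 1 is pressed into the rack with more than 60 N (the gauge was forced or dropped in) (contact force between adaptor_1 and rack above 60 N and horizontal distance between gauge_shoulder and adaptor_1_mouth below 0.02 m).
It fails at once if with the gauge in it, adaptor 2 is pressed into the rack with more than 60 N (the gauge was forced or dropped in) (contact force between adaptor_2 and rack above 60 N and horizontal distance between gauge_shoulder and adaptor_2_mouth below 0.02 m).
It fails at once if one of the other things on the bench is moved by more than 30 mm (distance of any of can, flask, tape_roll, wrench, jar, gland from where it was at the start of the episode above 0.03 m).
It also fails if it takes over 72 s, if anything falls off the work surface, if the arm or the gripper's body presses on something with over 40 N, if the wrist force passes 120 N, or if a joint passes its speed limit or range.

## Working session

There is one attempt and no reset: what is moved stays moved. The work goes in short steps, Python scripts to look and compute and a shell command to move; the robot and the scene stay as the last step left them, time stands still between calls to the robot, and variables do not carry over. Pictures are saved under pics/ and viewed, about 8 in all and at most 12, crops included, and the job is handed in when it is done.

```bash
mkdir -p pics
cat > h.py <<'E'
import numpy as np, cv2, pickle
from cell import arm
from scipy.spatial.transform import Rotation as R
def Rm(o):
    o=np.array(o,float)
    return o if o.shape==(3,3) else R.from_rotvec(o).as_matrix()
def cap(n):
    c=arm.capture(n); pickle.dump(c,open(f'{n}.pkl','wb')); return c
def rays(c,uv):
    f=210/np.tan(np.radians(c['vertical_fov'])/2)
    K=np.array([[f,0,c['cx']],[0,f,c['cy']],[0,0,1.]])
    p=cv2.undistortPoints(np.array(uv,float).reshape(-1,1,2),K,np.array([c['k1'],0,0,0,0.]))[:,0]
    return np.c_[p,np.ones(len(p))]
def plane(c,uv,z):
    d=rays(c,uv)@Rm(c['orientation']).T; o=np.array(c['origin'])
    return o+d*((z-o[2])/d[:,2:])
def cloud(c):
    v,u=np.mgrid[:420,:560]; d=rays(c,np.c_[u.ravel(),v.ravel()])
    P=d*c['range_z'].ravel()[:,None]
    P=P@Rm(c['orientation']).T+np.array(c['origin']); P[c['range_z'].ravel()==0]=np.nan
    return P.reshape(420,560,3)
E
python3 - <<'E'
from h import *
for n in('scene','top'):
    c=cap(n); cv2.imwrite(f'pics/{n}0.png',c['color']); print(n,{k:v for k,v in c.items() if k not in('color','range_z')})
print(arm.observe())
E
```

```text
scene {'vertical_fov': 56.36641237089229, 'cx': 277.3394376407538, 'cy': 216.28488100538988, 'k1': -0.1018246419672053, 'origin': array([ 0.90840591, -0.29201502,  0.69378645]), 'orientation': array([-2.30794773, -1.08419148,  0.35705407])}
top {'vertical_fov': 51.57400581233913, 'cx': 281.18000211086303, 'cy': 215.52841561257796, 'k1': 0.044905475175351824, 'origin': array([0.45660768, 0.00405982, 0.99431683]), 'orientation': array([-2.15245238,  2.18653529, -0.14177036])}
{'time': 0.1, 'joints': array([-1.45712189e+00,  3.59452077e-01,  1.51128536e+00,  2.02719136e-05,
        1.27253183e+00, -1.15119744e-01]), 'qd': array([-4.78378670e-05, -1.02984488e-03, -2.55597082e-03, -4.72909862e-05,
       -3.32618005e-04,  3.27984825e-04]), 'joint_torque': array([ 3.32075588e-04, -5.16356349e+01, -2.71406114e+01,  6.77325740e-02,
        2.76651472e-02, -3.02110516e-05]), 'eef_pos': array([ 0.13600016, -0.58375347,  0.22189708]), 'eef_rot': array([-2.45954802e+00,  1.95260995e+00,  1.83866626e-03]), 'ft_force': array([-0.04992692,  0.60671007, -0.08743283]), 'moment': array([0.0007171 , 0.01430708, 0.00713217]), 'width': 0.08795982926623842}
```

View pics/scene0.png

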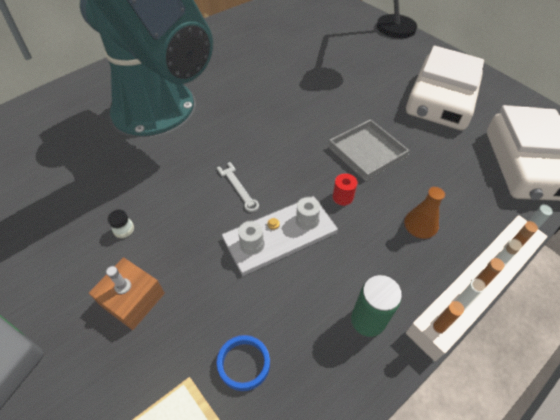

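View pics/top0.png

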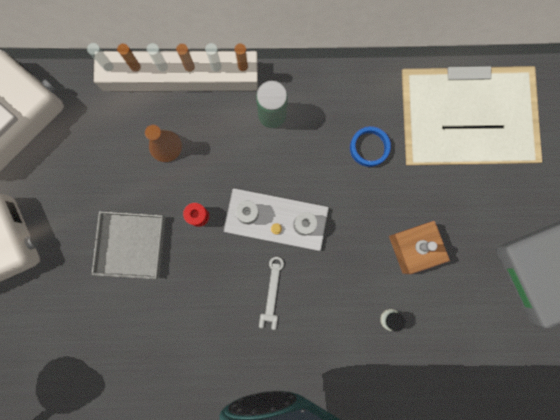

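The top view shows two steel adaptors in the rack at (247,211) and (306,222), with the brass gland between them at (277,229). The red look-alike at (196,214) stands outside the rack, so it is not one of the parts. The gauge is in its stand at (422,248), the tray is at (130,245), and the jar is at (392,320).

Next I'll measure positions from the depth of both views.

```bash
cat > m.py <<'E'
from h import *
import sys
def ring(P,lo,hi,cx,cy,r):
    m=(P[...,2]>lo)&(P[...,2]<hi)&(np.hypot(P[...,0]-cx,P[...,1]-cy)<r)
    return P[m]
def circ(p):
    (x,y),r=cv2.minEnclosingCircle(p[:,:2].astype(np.float32).reshape(-1,1,2)); return np.round([x,y,r],4)
E
python3 - <<'E'
from m import *
C={n:pickle.load(open(n+'.pkl','rb')) for n in('top','scene')}
g={'a1':((247,211),.064,.035),'a2':((306,222),.064,.035),'gauge':((432,246),.116,.02),'stand':((422,248),.055,.075),'tray':((130,245),.004,.12),'rack':((277,220),.016,.14),'red':((196,214),.05,.03),'jar':((392,320),.05,.04),'gland':((277,229),.03,.02)}
for k,(uv,z,r) in g.items():
    q=plane(C['top'],[uv],z)[0]; print(k,'ray',q[:2].round(4))
    for n,c in C.items():
        p=ring(cloud(c),z-.006,z+.006,q[0],q[1],r)
        if len(p)<5: print('  ',n,len(p));continue
        (x,y),(w,h),a=cv2.minAreaRect(p[:,:2].astype(np.float32))
        print('  ',n,len(p),'z%.4f'%np.median(p[:,2]),'mean',p.mean(0)[:2].round(4),'circ',circ(p),'rect',np.round([x,y,w,h,a],4))
o=Rm(arm.observe()['eef_rot']); print(o.round(3))
c=C['top']['color'];cv2.imwrite('pics/crop.png',np.hstack([cv2.resize(c[180:260,180:340],None,fx=3,fy=3),cv2.resize(c[210:290,380:480],None,fx=3,fy=3)]))
E
```

```text
a1 ray [0.5747 0.062 ]
   top 322 z0.0653 mean [0.575  0.0627] circ [0.5754 0.0626 0.0241] rect [0.5752 0.063  0.0473 0.0453 0.3812]
   scene 346 z0.0645 mean [0.5759 0.0617] circ [0.5753 0.0628 0.0249] rect [5.75100e-01 6.32000e-02 4.70000e-02 4.64000e-02 8.48461e+01]
a2 ray [ 0.549  -0.0646]
   top 325 z0.0652 mean [ 0.548  -0.0637] circ [ 0.5482 -0.0638  0.0239] rect [ 5.47900e-01 -6.35000e-02  4.52000e-02  4.58000e-02  8.86857e+01]
   scene 382 z0.0645 mean [ 0.5486 -0.0649] circ [ 0.5473 -0.0639  0.0246] rect [ 5.47800e-01 -6.37000e-02  4.71000e-02  4.64000e-02  7.66277e+01]
gauge ray [ 0.4914 -0.3138]
   top 78 z0.1169 mean [ 0.4929 -0.312 ] circ [ 0.4929 -0.3123  0.0095] rect [ 4.93500e-01 -3.12500e-01  1.84000e-02  1.64000e-02  8.87847e+01]
   scene 88 z0.1161 mean [ 0.493 -0.313] circ [ 0.4918 -0.313   0.0087] rect [ 4.92200e-01 -3.13200e-01  1.67000e-02  1.48000e-02  4.74389e+01]
stand ray [ 0.4899 -0.3141]
   top 1623 z0.0561 mean [ 0.4921 -0.3115] circ [ 0.4926 -0.3127  0.0631] rect [ 0.4926 -0.3132  0.0902  0.092  17.574 ]
   scene 1980 z0.0557 mean [ 0.4965 -0.3135] cir
[... 856 characters left out ...]
247] rect [ 0.5726  0.1759  0.0465  0.0464 11.0556]
jar ray [ 0.3385 -0.2434]
   top 286 z0.0510 mean [ 0.3346 -0.2493] circ [ 0.3347 -0.2498  0.0199] rect [ 0.3342 -0.2496  0.0379  0.0378 31.1666]
   scene 257 z0.0502 mean [ 0.336  -0.2523] circ [ 0.3343 -0.252   0.0218] rect [ 0.3339 -0.2519  0.0393  0.0391 38.0985]
gland ray [ 0.5377 -0.0022]
   top 85 z0.0300 mean [ 0.5394 -0.0006] circ [ 5.40e-01 -2.00e-04  1.24e-02] rect [ 0.5403 -0.      0.0224  0.0225  0.1189]
   scene 88 z0.0294 mean [ 0.5409 -0.0011] circ [ 5.393e-01 -1.000e-04  1.240e-02] rect [ 5.40400e-01 -8.00000e-04  2.39000e-02  1.93000e-02  6.88919e+01]
[[ 0.227 -0.974 -0.   ]
 [-0.974 -0.227  0.002]
 [-0.002 -0.    -1.   ]]
```

View pics/crop.png

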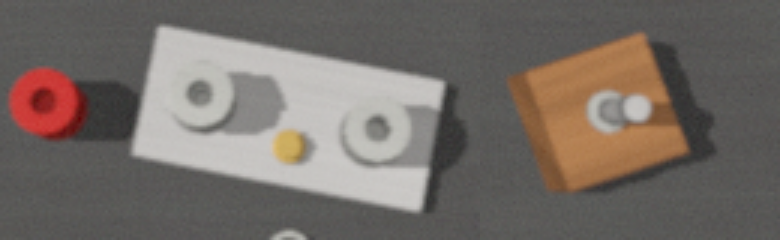

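The crop confirms it: the steel adaptors sit in the rack, at (200,95) and (376,130) in the crop. The red one stands alone on the bench at (45,103), so I'll leave it. Both views agree within about 1 mm, and the nest spacing comes out at 129.5 mm against 130 mm expected. I'll keep this yaw throughout.

```bash
cat > to.py <<'E'
from h import *
import sys
s=arm.observe(); t=np.array([float(a) for a in sys.argv[1:4]])/1e3
print('t',s['time'],'pos',(s['eef_pos']*1e3).round(1),'F',s['ft_force'].round(1),'w',round(s['width']*1e3,1),'rot',s['eef_rot'].round(3),'j',s['joints'].round(2))
print('tool shift mm',(Rm(s['eef_rot']).T@(t-s['eef_pos'])*1e3).round(1))
E
python3 to.py 492.5 -312.8 150
python3 - <<'E'
from m import *
for n in('top','scene'):
    P=cloud(pickle.load(open(n+'.pkl','rb')))
    p=ring(P,.017,.031,.509,.328,.12); (x,y),(w,h),a=cv2.minAreaRect(p[:,:2].astype(np.float32)); print('rim',len(p),np.round([x,y,w,h,a],4))
E
```

```text
t 0.1 pos [ 136.  -583.8  221.9] F [-0.   0.6 -0.1] w 88.0 rot [-2.460e+00  1.953e+00  2.000e-03] j [-1.46  0.36  1.51  0.    1.27 -0.12]
tool shift mm [-182.9 -408.6   72.3]
rim 625 [ 0.5094  0.3287  0.142   0.1409 85.566 ]
rim 625 [ 0.5081  0.3274  0.1443  0.1434 84.3054]
```

```bash
python3 -m inch '[[50,[-18.3,-40.9,7.2],[0,0,0]],[50,[-18.3,-40.9,7.2],[0,0,0]],[50,[-18.3,-40.9,7.2],[0,0,0]],[50,[-18.3,-40.9,7.2],[0,0,0]],[50,[-18.3,-40.9,7.2],[0,0,0]],[50,[-18.3,-40.9,7.2],[0,0,0]],[50,[-18.3,-40.9,7.2],[0,0,0]],[50,[-18.3,-40.9,7.2],[0,0,0]],[50,[-18.3,-40.9,7.2],[0,0,0]],[50,[-18.3,-40.9,7.2],[0,0,0]],[50,[0,0,0],[0,0,0]],[50,[0,0,0],[0,0,0]]]' 20; python3 to.py 492.5 -312.8 69
```

```text
time: 1.6
eef_pos: [0.4923, -0.3134, 0.1504]
eef_rot: [2.461, -1.952, -0.002]
ft_force: [0.8, -0.1, -0.0]
width: 0.0502
t 1.6 pos [ 492.3 -313.4  150.4] F [ 0.8 -0.1 -0. ] w 50.2 rot [ 2.461e+00 -1.952e+00 -2.000e-03] j [-0.68  0.41  1.63 -0.    1.1   0.66]
tool shift mm [-0.5 -0.4 81.4]
```

```bash
python3 -m inch '[[50,[-0.5,-0.4,25],[0,0,0]],[50,[0,0,25],[0,0,0]],[50,[0,0,20],[0,0,0]],[50,[0,0,11.4],[0,0,0]],[14,[0,0,0],[0,0,0]],[10,[0,0,0],[0,0,0]],[10,[0,0,0],[0,0,0]],[10,[0,0,0],[0,0,0]],[10,[0,0,0],[0,0,0]]]' 20; python3 to.py 492.5 -312.8 165
```

```text
time: 2.72
eef_pos: [0.4936, -0.313, 0.0699]
eef_rot: [2.461, -1.953, 0.002]
ft_force: [-0.6, 0.1, 4.5]
width: 0.0179
t 2.725 pos [ 493.6 -313.    69.9] F [-0.6  0.1  4.5] w 17.9 rot [ 2.461e+00 -1.953e+00  2.000e-03] j [-0.68  0.51  1.7  -0.    0.93  0.66]
tool shift mm [ -0.4   1.  -95.1]
```

```bash
python3 -m inch '[[10,[0,0,-8],[0,0,0]],[10,[0,0,-18],[0,0,0]],[10,[0,0,-25],[0,0,0]],[10,[0,0,-25],[0,0,0]],[10,[0,0,-20],[0,0,0]],[10,[0,0,0],[0,0,0]],[10,[0,0,0],[0,0,0]]]'; python3 to.py 547.8 -63.8 165
```

```text
time: 3.6
eef_pos: [0.4926, -0.3123, 0.1645]
eef_rot: [-2.46, 1.953, 0.002]
ft_force: [-0.2, 0.2, -2.4]
width: 0.0173
t 3.6 pos [ 492.6 -312.3  164.5] F [-0.2  0.2 -2.4] w 17.3 rot [-2.460e+00  1.953e+00  2.000e-03] j [-0.68  0.39  1.61  0.    1.14  0.66]
tool shift mm [-229.5 -110.1   -0.4]
```

```bash
python3 -m inch '[[10,[-15,-7,0],[0,0,0]],[10,[-30,-14.4,0],[0,0,0]],[10,[-30,-14.4,0],[0,0,0]],[10,[-30,-14.4,0],[0,0,0]],[10,[-30,-14.4,0],[0,0,0]],[10,[-30,-14.4,0],[0,0,0]],[10,[-30,-14.4,0],[0,0,0]],[10,[-20,-10,0],[0,0,0]],[10,[-15,-7,0],[0,0,0]],[10,[0,0,0],[0,0,0]],[10,[0,0,0],[0,0,0]],[10,[0,0,0],[0,0,0]]]'; python3 to.py 547.8 -63.8 165
python3 - <<'E'
from m import *
for n in('top','scene'):
    c=cap(n); cv2.imwrite(f'pics/{n}1.png',c['color']); 
a=pickle.load(open('scene.pkl','rb'))['color'];b=pickle.load(open('top.pkl','rb'))['color']
cv2.imwrite('pics/c1.png',np.hstack([cv2.resize(x,(400,400)) for x in (a[120:270,170:320],b[150:300,230:380])]))
E
```

```text
time: 5.1
eef_pos: [0.5484, -0.0645, 0.1652]
eef_rot: [2.459, -1.954, -0.0]
ft_force: [-0.4, 0.4, -2.4]
width: 0.0176
t 5.1 pos [548.4 -64.5 165.2] F [-0.4  0.4 -2.4] w 17.6 rot [ 2.459 -1.954 -0.   ] j [-0.24  0.35  1.68 -0.    1.11  1.1 ]
tool shift mm [-0.8  0.4  0.2]
```

View pics/c1.png

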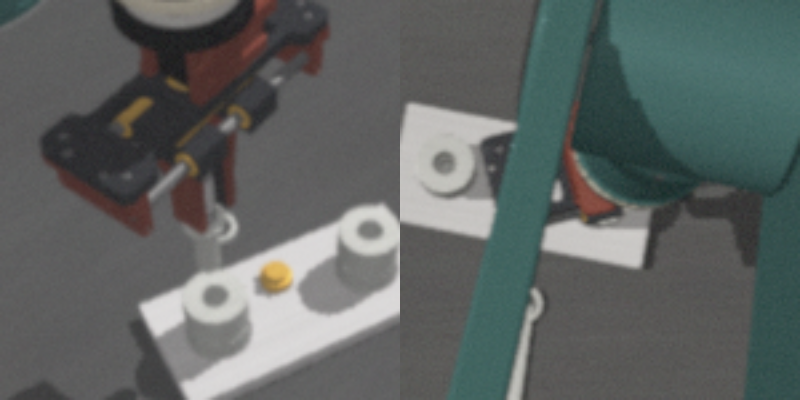

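The scene crop shows the plug hanging upright over the near adaptor, with its tip at about (207,270). The top view is blocked by the arm, so I'll measure the plug's axis in the scene view.

```bash
cat > plug.py <<'E'
from m import *
from scipy.optimize import least_squares
def plug(c,z0,z1,cx,cy,r=.009):
    p=ring(cloud(c),z0,z1,cx,cy,.022); o=np.array(c['origin'])
    f=lambda q:np.hypot(p[:,0]-q[0],p[:,1]-q[1])-r
    s=least_squares(f,[cx,cy],loss='soft_l1',f_scale=.001).x
    d=p[:,:2]-o[:2]; a=np.arctan2(d[:,1],d[:,0]); lo,hi=np.percentile(a,[2,98])
    D=np.hypot(*(s-o[:2])); mid=(lo+hi)/2
    print('z',z0,z1,'n',len(p),'axis fit',(s*1e3).round(1),'silhouette width %.1f'%(D*(hi-lo)*1e3),'bearing axis',((o[:2]+D*np.array([np.cos(mid),np.sin(mid)]))*1e3).round(1),'zmin %.1f'%(p[:,2].min()*1e3),'res %.2f'%(np.abs(f(s)).mean()*1e3))
if __name__=='__main__':
    c=pickle.load(open('scene.pkl','rb'))
    for a,b in((.105,.118),(.118,.132),(.107,.135)): plug(c,a,b,.548,-.064)
    for q in((.5752,.0628),(.5478,-.0638)):
        plug_p=ring(cloud(c),.060,.068,q[0],q[1],.035); print('ad',circ(plug_p))
        p=ring(cloud(c),.02,.058,q[0],q[1],.035)
        print((least_squares(lambda s:np.hypot(p[:,0]-s[0],p[:,1]-s[1])-.024,q,loss='soft_l1',f_scale=.001).x*1e3).round(1))
E
python3 plug.py
```

```text
z 0.105 0.118 n 34 axis fit [545.8 -65.2] silhouette width 16.8 bearing axis [545.7 -65.3] zmin 106.0 res 0.46
z 0.118 0.132 n 48 axis fit [545.7 -65.1] silhouette width 16.8 bearing axis [545.7 -65. ] zmin 118.3 res 0.34
z 0.107 0.135 n 89 axis fit [545.7 -65.1] silhouette width 16.9 bearing axis [545.6 -65.2] zmin 107.0 res 0.40
ad [0.5743 0.0631 0.0244]
[574.1  63.7]
ad [ 0.5474 -0.064   0.0245]
[546.8 -63.5]
```

```bash
python3 -m inch '[[10,[-0.8,-1.3,15],[0,0,0]],[10,[0,0,13],[0,0,0]],[10,[0,0,5],[0,0,0]],[10,[0,0,2],[0,0,0]],[10,[0,0,2],[0,0,0]],[10,[0,0,2],[0,0,0]],[10,[0,0,2],[0,0,0]],[10,[0,0,0],[0,0,0]]]' 14; python3 to.py 547.8 -63.8 92
```

```text
time: 6.2
eef_pos: [0.5496, -0.0626, 0.1243]
eef_rot: [-2.46, 1.953, 0.0]
ft_force: [0.5, -0.7, -1.7]
width: 0.0177
t 6.2 pos [549.6 -62.6 124.3] F [ 0.5 -0.7 -1.7] w 17.7 rot [-2.46   1.953  0.   ] j [-0.24  0.4   1.72  0.    1.02  1.1 ]
tool shift mm [ 0.8  2.  32.3]
```

```bash
python3 -m inch '[[10,[0,0,1.5],[0,0,0]],[10,[0,0,1.5],[0,0,0]],[10,[0,0,1.5],[0,0,0]],[10,[0,0,0],[0,0,0]]]'; python3 -c "
from plug import *
c=cap('scene');plug(c,.075,.1,.548,-.064)"
```

```text
time: 6.7
eef_pos: [0.5495, -0.0626, 0.1196]
eef_rot: [2.46, -1.953, -0.001]
ft_force: [0.0, 0.0, -2.7]
width: 0.0179
z 0.075 0.1 n 62 axis fit [546.5 -63.4] silhouette width 16.7 bearing axis [546.6 -63.2] zmin 75.1 res 0.48
```

The axis fit now matches the adaptor and there's no contact force, so the tip is in the mouth. I'll continue gently to just above the bush.

```bash
python3 -m inch '[[10,[0,0,2],[0,0,0]],[10,[0,0,2],[0,0,0]],[10,[0,0,2],[0,0,0]],[10,[0,0,0],[0,0,0]]]'; python3 -m inch '[[10,[0,0,3],[0,0,0]],[10,[0,0,3],[0,0,0]],[10,[0,0,3],[0,0,0]],[10,[0,0,3],[0,0,0]],[10,[0,0,3],[0,0,0]],[10,[0,0,2],[0,0,0]],[10,[0,0,0],[0,0,0]]]'
```

```text
time: 7.25
eef_pos: [0.5494, -0.0626, 0.1135]
eef_rot: [2.46, -1.953, -0.001]
ft_force: [-0.9, -0.4, -1.9]
width: 0.0176
time: 8.12
eef_pos: [0.5495, -0.0626, 0.0966]
eef_rot: [2.46, -1.953, -0.001]
ft_force: [0.1, 0.5, -2.0]
width: 0.0178
```

```bash
python3 -m inch '[[10,[0,0,1],[0,0,0]],[10,[0,0,1],[0,0,0]],[10,[0,0,1],[0,0,0]],[10,[0,0,0],[0,0,0]]]'; python3 -m inch '[[10,[0,0,1],[0,0,0]],[10,[0,0,1],[0,0,0]],[10,[0,0,0],[0,0,0]]]'
```

```text
time: 8.62
eef_pos: [0.5495, -0.0626, 0.0937]
eef_rot: [2.46, -1.953, -0.0]
ft_force: [0.2, -0.7, -0.8]
width: 0.0178
time: 9.0
eef_pos: [0.5495, -0.0626, 0.0917]
eef_rot: [2.461, -1.953, -0.0]
ft_force: [0.3, 0.5, -2.9]
width: 0.0179
```

```bash
python3 -m inch '[[10,[0,0,1],[0,0,0]],[10,[0,0,1],[0,0,0]],[10,[0,0,0],[0,0,0]]]'; python3 -m inch '[[10,[0,0,1],[0,0,0]],[10,[0,0,1],[0,0,0]],[10,[0,0,0],[0,0,0]]]'
```

```text
time: 9.38
eef_pos: [0.5495, -0.0626, 0.0897]
eef_rot: [2.461, -1.953, -0.0]
ft_force: [-0.5, -0.3, -2.2]
width: 0.018
time: 9.75
eef_pos: [0.5495, -0.0626, 0.0876]
eef_rot: [2.46, -1.953, -0.001]
ft_force: [1.3, 0.1, -2.3]
width: 0.0176
```

That's 4 mm past where the bad bush would stop it, with no force rise. I'll keep going gently.

```bash
python3 -m inch '[[10,[0,0,1.5],[0,0,0]],[10,[0,0,1.5],[0,0,0]],[10,[0,0,0],[0,0,0]]]'; python3 -m inch '[[10,[0,0,1.5],[0,0,0]],[10,[0,0,1],[0,0,0]],[10,[0,0,1],[0,0,0]],[10,[0,0,0],[0,0,0]]]';python3 -m inch '[[10,[0,0,0.7],[0,0,0]],[10,[0,0,0.7],[0,0,0]],[10,[0,0,0],[0,0,0]]]'; python3 -c "
from m import *
for n in ('scene','top'):
  c=cap(n);p=ring(cloud(c),.1,.14,.547,-.064,.012);print(n,len(p),p[:,2].max() if len(p) else 0)
  p=ring(cloud(c),.066,.09,.547,-.064,.018);print(p[:,2].round(3)[:60])
cv2.imwrite('pics/c2.png',cv2.resize(pickle.load(open('scene.pkl','rb'))['color'][160:280,190:340],(750,600)))"
```

```text
time: 10.12
eef_pos: [0.5495, -0.0626, 0.0846]
eef_rot: [2.46, -1.953, -0.001]
ft_force: [0.9, 0.0, -1.4]
width: 0.0176
time: 10.62
eef_pos: [0.5496, -0.0626, 0.0812]
eef_rot: [2.46, -1.953, -0.0]
ft_force: [-0.2, -0.5, -1.0]
width: 0.0177
time: 11.0
eef_pos: [0.5496, -0.0626, 0.0798]
eef_rot: [-2.46, 1.953, 0.0]
ft_force: [0.9, -1.2, -2.0]
width: 0.0176
scene 13 0.10947366220260446
[0.09  0.085 0.089 0.089 0.09  0.09  0.081 0.085 0.085 0.087 0.087 0.069
 0.082 0.085 0.083 0.09  0.083 0.071 0.069 0.083 0.086 0.085 0.082 0.07
 0.071 0.071 0.084 0.083 0.078 0.07  0.071 0.07  0.09  0.083 0.078 0.078
 0.071 0.068 0.07  0.083 0.086 0.088 0.08  0.077 0.072 0.071 0.072 0.069
 0.066 0.081 0.085 0.088 0.09  0.076 0.073 0.071 0.071 0.072 0.071 0.067]
top 0 0
[]
```

View pics/c2.png

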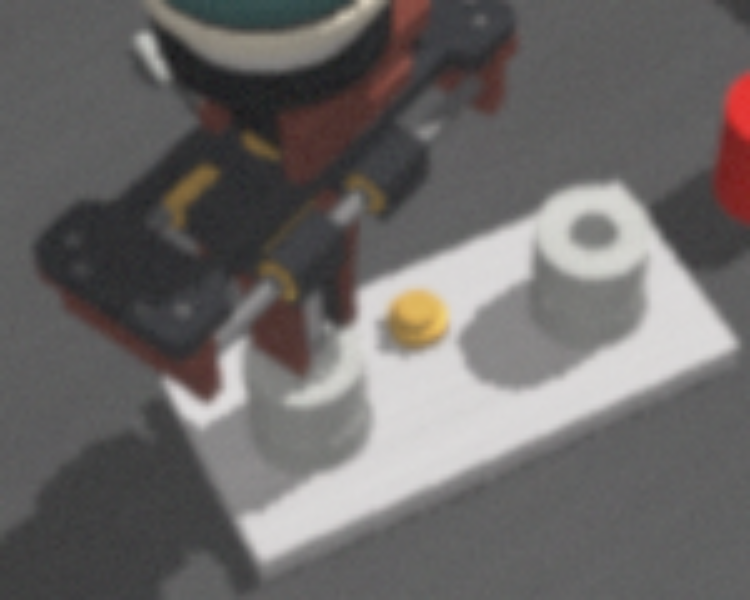

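The image shows the shoulder almost on the near adaptor's top face: its top is at z of about 71 mm, against 69 mm when home. So this adaptor, B, has the good bush. I'll seat the gauge the rest of the way and release.

```bash
python3 -m inch '[[10,[0,0,0.6],[0,0,0]],[10,[0,0,0],[0,0,0]]]'; python3 -m inch '[[10,[0,0,0.6],[0,0,0]],[10,[0,0,0],[0,0,0]]]';python3 -m inch '[[10,[0,0,0.6],[0,0,0]],[10,[0,0,0],[0,0,0]]]'
```

```text
time: 11.35
eef_pos: [0.5496, -0.0626, 0.0792]
eef_rot: [-2.46, 1.953, 0.0]
ft_force: [0.3, -0.7, -2.3]
width: 0.0176
time: 11.6
eef_pos: [0.5497, -0.0626, 0.0789]
eef_rot: [-2.46, 1.953, -0.0]
ft_force: [-1.4, 0.6, 2.4]
width: 0.0178
time: 11.85
eef_pos: [0.5498, -0.0626, 0.0789]
eef_rot: [-2.46, 1.953, -0.001]
ft_force: [-2.1, 0.1, 7.5]
width: 0.0177
```

The force rose to 7.5 N with no further travel, so the gauge is home. Releasing, then straight up.

```bash
python3 -m inch '[[10,[0,0,-0.6],[0,0,0]],[24,[0,0,0],[0,0,0]],[40,[0,0,0],[0,0,0]],[40,[0,0,0],[0,0,0]],[40,[0,0,-10],[0,0,0]],[40,[0,0,-25],[0,0,0]],[40,[0,0,-30],[0,0,0]],[40,[0,0,-25],[0,0,0]],[66,[0,0,0],[0,0,0]]]'; python3 to.py 575.2 62.8 168
```

```text
time: 12.98
eef_pos: [0.5514, -0.063, 0.1711]
eef_rot: [-2.459, 1.952, -0.007]
ft_force: [-0.5, 0.6, -0.1]
width: 0.0471
t 12.975 pos [551.4 -63.  171.1] F [-0.5  0.6 -0.1] w 47.1 rot [-2.459  1.952 -0.007] j [-0.24  0.35  1.67  0.    1.12  1.1 ]
tool shift mm [-117.2  -51.7    3.1]
```

```bash
python3 -m inch '[[66,[-16.7,-7.6,0],[0,0,0]],[66,[-25,-11.4,0],[0,0,0]],[66,[-25,-11.4,0],[0,0,0]],[66,[-25,-11.4,0],[0,0,0]],[66,[-16,-7.2,0],[0,0,0]],[66,[-9.5,-4,0],[0,0,0]],[66,[0,0,0],[0,0,0]],[66,[0,0,0],[0,0,0]]]'; python3 to.py 576.5 62.8 34
python3 -c "
from m import *
for n in ('scene','top'):
  c=cap(n)
  p=ring(cloud(c),.066,.14,.547,-.064,.022);print(n,len(p),p[:,2].max() if len(p) else 0)
  p=p[p[:,2]>p[:,2].max()-.006] if len(p) else p; print(p.mean(0),circ(p))
  p=ring(cloud(c),.066,.075,.547,-.064,.022);print(np.median(p[:,2]))
cv2.imwrite('pics/c3.png',cv2.resize(pickle.load(open('scene.pkl','rb'))['color'][160:280,190:340],(750,600)))"
```

```text
time: 13.98
eef_pos: [0.5745, 0.063, 0.1686]
eef_rot: [2.46, -1.954, -0.0]
ft_force: [-0.3, 0.2, -0.0]
width: 0.0661
t 13.975 pos [574.5  63.  168.6] F [-0.3  0.2 -0. ] w 66.1 rot [ 2.46  -1.954 -0.   ] j [-0.01  0.38  1.62 -0.    1.14  1.33]
tool shift mm [  0.6  -2.  134.6]
scene 322 0.12751794771524327
[ 0.54863804 -0.06444195  0.12509371] [ 0.5476 -0.0643  0.0095]
0.06945555030675266
top 203 0.13034669100462992
[ 0.54817521 -0.06417058  0.12650621] [ 0.5486 -0.0643  0.0088]
0.06849254407983807
```

View pics/c3.png

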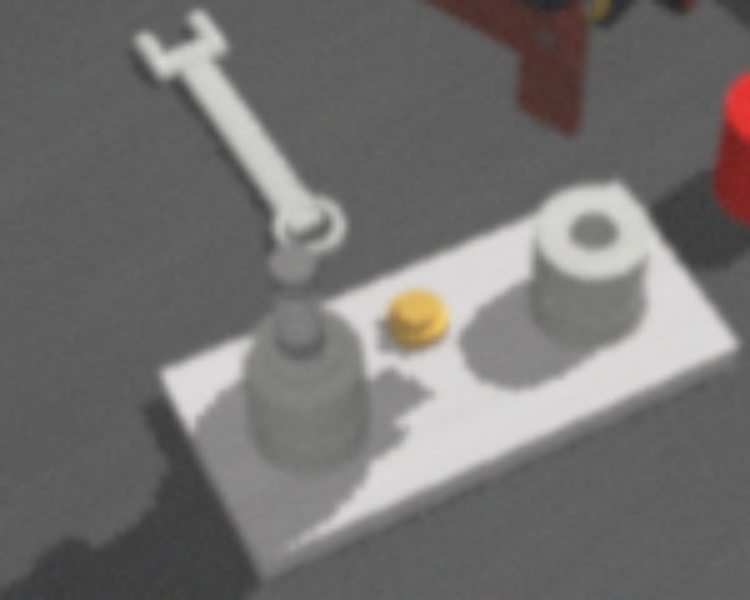

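The gauge is released and upright in the near adaptor. Its top is at 125 mm and its shoulder top at 69 mm, both matching fully home. Now down onto adaptor A, at (590,250) in the crop.

```bash
python3 -m inch '[[66,[0.5,-1.5,20],[0,0,0]],[66,[0,0,35],[0,0,0]],[66,[0,0,35],[0,0,0]],[66,[0,0,25],[0,0,0]],[66,[0,0,14],[0,0,0]],[66,[0,0,5.5],[0,0,0]],[66,[0,0,0],[0,0,0]]]' 35; python3 to.py 576.5 62.8 34
```

```text
time: 14.95
eef_pos: [0.5766, 0.0632, 0.0345]
eef_rot: [-2.46, 1.953, -0.001]
ft_force: [-0.4, -0.9, -0.3]
width: 0.0662
t 14.95 pos [576.6  63.2  34.5] F [-0.4 -0.9 -0.3] w 66.2 rot [-2.460e+00  1.953e+00 -1.000e-03] j [-0.01  0.56  1.73  0.    0.85  1.33]
tool shift mm [0.4 0.2 0.5]
```

```bash
python3 -m inch '[[52,[0,0,0],[0,0,0]],[46,[0,0,0],[0,0,0]],[40,[0,0,0],[0,0,0]],[40,[0,0,0],[0,0,0]],[40,[0,0,0],[0,0,0]],[40,[0,0,0],[0,0,0]]]' 35; python3 to.py 576.5 62.8 154
```

```text
time: 15.7
eef_pos: [0.5767, 0.0637, 0.035]
eef_rot: [-2.46, 1.953, -0.001]
ft_force: [-1.2, 1.3, 5.9]
width: 0.0477
t 15.7 pos [576.7  63.7  35. ] F [-1.2  1.3  5.9] w 47.7 rot [-2.460e+00  1.953e+00 -1.000e-03] j [-0.01  0.56  1.73  0.    0.85  1.33]
tool shift mm [   0.8    0.3 -119. ]
```

```bash
python3 -m inch '[[40,[0,0,-4],[0,0,0]],[40,[0,0,-8],[0,0,0]],[40,[0,0,-18],[0,0,0]],[40,[0,0,-25],[0,0,0]],[40,[0,0,-25],[0,0,0]],[40,[0,0,-15],[0,0,0]],[40,[0,0,0],[0,0,0]],[40,[0,0,0],[0,0,0]]]' 45; python3 to.py 511 328 130
```

```text
time: 16.7
eef_pos: [0.5754, 0.0633, 0.1283]
eef_rot: [2.46, -1.953, -0.002]
ft_force: [-0.4, 0.6, -5.6]
width: 0.0474
t 16.7 pos [575.4  63.3 128.3] F [-0.4  0.6 -5.6] w 47.4 rot [ 2.460e+00 -1.953e+00 -2.000e-03] j [-0.01  0.43  1.66  0.    1.05  1.33]
tool shift mm [-272.4    2.7   -1.6]
```

```bash
python3 -m inch '[[40,[-15,0,0],[0,0,0]],[40,[-30,0.4,0],[0,0,0]],[40,[-32,0.4,0],[0,0,0]],[40,[-32,0.4,0],[0,0,0]],[40,[-32,0.4,0],[0,0,0]],[40,[-32,0.4,0],[0,0,0]],[40,[-32,0.4,0],[0,0,0]],[40,[-32,0.3,0],[0,0,0]],[40,[-22,0,0],[0,0,0]],[40,[-13,0,0],[0,0,0]],[40,[0,0,0],[0,0,0]],[40,[0,0,0],[0,0,0]]]'; python3 to.py 511 328 32
python3 -c "
from m import *
c=cap('scene');cv2.imwrite('pics/c4.png',cv2.resize(c['color'][60:240,290:470],(600,600)))
p=ring(cloud(c),.07,.2,.51,.328,.03);print(p[:,2].min())"
```

```text
time: 18.2
eef_pos: [0.512, 0.3269, 0.1291]
eef_rot: [2.46, -1.954, 0.0]
ft_force: [0.6, -0.7, -4.2]
width: 0.0476
t 18.2 pos [512.  326.9 129.1] F [ 0.6 -0.7 -4.2] w 47.6 rot [ 2.46  -1.954  0.   ] j [ 0.45  0.46  1.6  -0.    1.08  1.8 ]
tool shift mm [-1.4  0.7 97.1]
0.10319997504386846
```

View pics/c4.png

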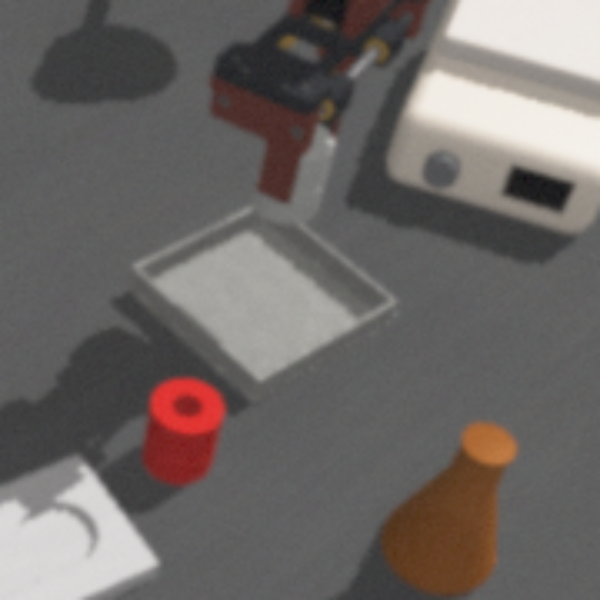

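The adaptor hangs upright over the tray, with its underside at 103 mm. Lowering it now.

```bash
python3 -m inch '[[40,[-1,0.5,15],[0,0,0]],[40,[0,0,25],[0,0,0]],[40,[0,0,25],[0,0,0]],[40,[0,0,18],[0,0,0]],[40,[0,0,8],[0,0,0]],[40,[0,0,4],[0,0,0]],[40,[0,0,0],[0,0,0]],[40,[0,0,0],[0,0,0]]]'; python3 -m inch '[[40,[0,0,1],[0,0,0]],[40,[0,0,1],[0,0,0]],[40,[0,0,0],[0,0,0]]]'; python3 -m inch '[[40,[0,0,1],[0,0,0]],[40,[0,0,0],[0,0,0]]]'
```

```text
time: 19.25
eef_pos: [0.5118, 0.3289, 0.035]
eef_rot: [-2.459, 1.952, -0.001]
ft_force: [0.0, 0.7, -4.2]
width: 0.0474
time: 19.62
eef_pos: [0.5112, 0.3286, 0.0323]
eef_rot: [-2.46, 1.953, 0.0]
ft_force: [-0.3, 0.2, -4.8]
width: 0.0474
time: 19.88
eef_pos: [0.5111, 0.3285, 0.0311]
eef_rot: [2.46, -1.953, -0.0]
ft_force: [0.5, 0.4, -4.4]
width: 0.0471
```

```bash
for i in 1 ; do python3 -m inch '[[40,[0,0,1],[0,0,0]],[40,[0,0,0],[0,0,0]]]'; done; python3 -m inch '[[40,[0,0,0.8],[0,0,0]],[40,[0,0,0],[0,0,0]]]'
```

```text
time: 20.12
eef_pos: [0.5111, 0.3285, 0.0301]
eef_rot: [2.46, -1.953, -0.0]
ft_force: [-0.6, -0.1, -4.6]
width: 0.0472
time: 20.38
eef_pos: [0.5112, 0.3285, 0.0293]
eef_rot: [2.46, -1.953, -0.0]
ft_force: [0.1, -1.1, -4.7]
width: 0.047
```

```bash
python3 -m inch '[[40,[0,0,0.7],[0,0,0]],[40,[0,0,0],[0,0,0]]]'; python3 -m inch '[[40,[0,0,0.6],[0,0,0]],[40,[0,0,0],[0,0,0]]]'
```

```text
time: 20.62
eef_pos: [0.5112, 0.3286, 0.029]
eef_rot: [-2.46, 1.953, 0.0]
ft_force: [-1.3, -0.4, -0.7]
width: 0.0474
time: 20.88
eef_pos: [0.5113, 0.3286, 0.029]
eef_rot: [-2.46, 1.953, -0.0]
ft_force: [-3.4, -2.1, 5.2]
width: 0.0473
```

The force changed sign at z = 29 mm, which is the expected floor contact. Releasing, rising and moving clear so I can check.

```bash
python3 -m inch '[[40,[0,0,-0.6],[0,0,0]],[54,[0,0,0],[0,0,0]],[68,[0,0,0],[0,0,0]],[68,[0,0,0],[0,0,0]],[68,[0,0,-10],[0,0,0]],[68,[0,0,-25],[0,0,0]],[68,[0,0,-40],[0,0,0]],[68,[0,0,-40],[0,0,0]],[68,[0,0,-30],[0,0,0]],[68,[0,20,-10],[0,0,0]],[68,[0,35,0],[0,0,0]],[68,[0,20,0],[0,0,0]],[68,[0,0,0],[0,0,0]],[68,[0,0,0],[0,0,0]]]'
python3 - <<'E'
from m import *
from plug import plug
for n in ('scene','top'):
  c=cap(n);P=cloud(c); cv2.imwrite(f'pics/end_{n}.png',c['color'])
  p=ring(P,.050,.066,.509,.328,.045); print(n,'reject top',len(p),p[:,2].mean().round(4) if len(p) else '',circ(p) if len(p) else '', 'plane',np.linalg.lstsq(np.c_[p[:,:2],np.ones(len(p))],p[:,2],rcond=None)[0].round(3) if len(p) else '')
  p=ring(P,.119,.131,.548,-.064,.02);print('gauge top',len(p),p.mean(0).round(4) if len(p) else '')
  p=ring(P,.058,.067,.5478,-.0638,.035);print('good adaptor',circ(p))
  p=ring(P,.066,.073,.5478,-.0638,.022);print('shoulder',np.median(p[:,2]))
print(arm.observe()['ft_force'])
a=[pickle.load(open(n+'.pkl','rb'))['color'] for n in('scene','top')]
cv2.imwrite('pics/end.png',np.hstack([cv2.resize(x,(400,300)) for x in a]))
E
```

```text
time: 22.62
eef_pos: [0.4382, 0.3115, 0.1835]
eef_rot: [-2.46, 1.953, -0.0]
ft_force: [0.6, 0.2, -0.4]
width: 0.0681
scene reject top 251 0.0572 [0.51   0.3271 0.0247] plane [-0.031  0.049  0.057]
gauge top 78 [ 0.549  -0.0647  0.1251]
good adaptor [ 0.5478 -0.0639  0.0242]
shoulder 0.06917194275370064
top reject top 264 0.0588 [0.5095 0.3268 0.0244] plane [0.009 0.034 0.043]
gauge top 66 [ 0.5484 -0.0639  0.1257]
good adaptor [ 0.5481 -0.0638  0.0238]
shoulder 0.0683776318296967
[-0.18781506  0.16432327  1.03985406]
```

View pics/end.png

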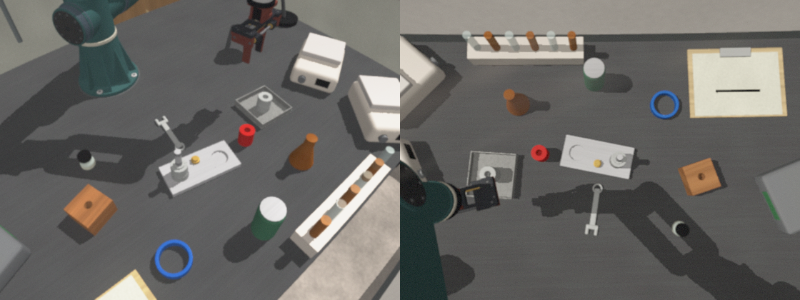

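The picture shows the gauge standing in the near adaptor, at (180,165) in the scene half. The reject stands near the tray's centre at (265,98), everything else is where it was, and the gripper is clear.

```bash
python3 -c "
from cell import arm
print(arm.finish_job())"
```

```text
the job is handed in; nothing more can be done
None
```

The job is handed in at about 23 s on the robot's clock. The plug gauge is home in the adaptor it passes, and the other adaptor is in the reject tray.

**Gauging:** I lowered the gauge into the adaptor nearer the stand (the -y nest) at 14 N grip. It went past the depth where a bad bush would stop it with no rise in force, and seated at about 7 N. I did not gauge the other adaptor; I rejected it because exactly one of the two is bad.

**Last checks:**
- **Gauge:** It stands released, with its top at 125–126 mm and its shoulder top at 68–69 mm. Fully home would be 125 and 69 mm.
- **Good adaptor:** It is still in its nest, within about 0.5 mm of where it started.
- **Rejected adaptor:** It stands on the tray floor within about 2 mm of the tray's centre. Its top is at 57–59 mm (58 expected). The fitted tilt is about 0.035–0.06 rad, under the 0.1 limit and mostly depth noise.
- **Bystanders:** By eye in the last picture none had moved; I did not measure them again.

No check failed. The robot and camera frames disagreed by about 3 mm, so I corrected the gauge's position before inserting it.

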